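# Seat a hub bearing with the two-stage palm button

## Robot

A 7-joint arm with a two-finger parallel gripper is mounted at the origin on the work surface. World frame = base frame: x ahead of the robot, y to its left, z up, the work surface at z = 0. Lengths are in m, angles in rad, forces in N, time in s.
With the tool pointing down it reaches from about 0.425 to 1.025 m from the base axis. Payload 3.6 kg.
Tool frame: the origin (TCP) lies at the very end of the fingers, on their centre line; the grasp point (between the pads) lies 19 mm behind it; z points along the fingers, y is the line along which they close (so a half turn about z gives the same grasp; the last joint's range is limited). The gripper opens to 85 mm and grips with 20 to 120 N. Pads are 22 mm wide; open, the fingers measure 114 mm over their backs; the gripper's body (76 mm by 85 mm) begins 54 mm behind the grasp point. The pads swing forward as they close: fully open they stand 13 mm farther back than shut.
Start: joints at [1.177, 0.591, 0.048, 1.609, -0.033, 0.943, -0.034], TCP at [0.215, -0.692, 0.231] pointing down, gripper open.
Joint ranges: [-2.69, 2.69], [-0.47, 2.24], [-1.27, 1.36], [0.19, 2.51], [-1.53, 4.68], [0.08, 2.07], [-3.09, 3.09]. Speed limits (rad/s): [2.57, 2.57, 3.14, 3.14, 3.14, 3.14, 3.14].

## Interface

Orientations are given as a rotation vector (axis times angle).
In Python, from workcell import robot, imaging, job gives the robot as it stands.
- The arm moves only by the tool drive_tool, never from a script. Its argument "targets" is a list of rows, each an object with "xyz": the shift along the tool's x, y, z in cm, a list of three; "dr": the turn, a rotation vector about the tool's x, y, z in degrees, a list of three. A call has 1 to 20 rows; each row shifts and turns the commanded pose from where the row before left it, along the tool's axes as they then stand; what a row does not reach is not made up. A row lasts 1/10 s, in which the tool goes at most 50 mm and 8.59 degrees, less where a joint would pass 70% of its speed; a pose out of reach is approached as far as the arm can. A call with a gripper value outside its range is refused whole. "jaw" is the closure, from -1 (fully open) to 1 (shut), set as the call begins (left out, the last holds). The fingers move at their own pace and stop on an object; "squeeze" is the grip in N (left out, the last holds). Time passes only in rows, so rows that do not move let the fingers close. It gives the time, the measured TCP pose, the force, the opening and the grip force at its end, in the units of the state.
- robot.get_obs(): the state, without advancing time (a new reading comes with each control period).
- imaging.get_image(name): name is "side" or "top"; returns a dict with "color" (400x640x3 uint8, red, green, blue), "fov_y" (degrees; the focal length in pixels is half the picture's height over the tangent of half this angle, whatever the lens; pixels are square), "cx", "cy" (the principal point, pixels), "pose" (4x4, takes a point from camera to world coordinates). Camera axes: x right, y down, z forward; pixel columns grow to the right and rows downward; lengths in m; the calibration is good to about 2 mm. A picture is of the moment at which its call begins. There is no depth.
- job.job_done(): hands the job in; it is judged then, once.
The state is a dict: "clock": time; "joint_pos": joint angles; "dq": joint speeds; "joint_torque": joint torques, N m; "eef_pos": TCP position; "ee_rot": TCP orientation; "force": force on the tool from outside, world axes, zero at the start; "torque": the same for the moment, N m; "gripper_width": opening from 0.0 (shut) to 1.0 (fully open); "gripper_force": force on a finger pad.
Only numpy, scipy, OpenCV 4.12 (cv2) and the standard library are available. Lean on these libraries where they do the work, as an engineer would, in place of code of your own. Each camera call takes 0.05 s, during which the arm holds its last target. There are 200 camera calls.

## Task

The hub is waiting in the bearing press of this cycle workshop: work the press with its round palm button. Press the button down to its halfway stop, which brings the centring cone down, and keep it still there for about a second; then press it fully down to drive the bearing home, and let the button come all the way up again. Do not press the square pad, which belongs to another machine.

Things in the scene. Friction and masses are not known exactly. Their poses are not given: they have to be found in the camera images.
- palm_top (a point): Centre of the top of the button to press: black round cap, 56 mm across, nearly flat on top, on a steel stem and round collar on a grey pod (foot 94 x 94 mm) fastened to the bench, in any of the three places ahead of the robot. The point moves with the cap: 122 mm above the bench at rest, 110 mm at the halfway stop, 98 mm fully down. Press straight down with closed fingers; it springs back.
- palm_first (a joint): First stage of the round palm button: m of travel from rest (0) to the halfway stop (0.012). Takes about 2 N to start and 4 N to reach the stop.
- palm_second (a joint): Second stage of the round palm button: m of further travel from the halfway stop (0) to fully down (0.012). It starts to move only above about 11 N and takes about 14 N to reach its hard bottom stop, so a push of 5 to 9 N rests at the halfway stop.
- square_pad (a joint): Control not to be pressed: flat square black pad 50 x 50 mm on the same kind of grey pod, its top 104 mm above the bench, in another of the three places (the third holds a round open steel dish, 100 mm wide, 28 mm high). m of downward travel, 0 at rest, 0.010 fully down; takes 3 to 7 N.
Mind the look-alikes: they are no part of the job. What is shaped like the part that bears square_pad but yellow is not meant.

How it is judged:
By the outcome, as a careful person would: the job done as asked, in the order asked, and still so for the second after the job is handed in, with the robot touching nothing.
It also fails if it takes over 32 s, if anything falls off the work surface, if the arm or the gripper's body presses on something with over 40 N, if the wrist force passes 120 N, or if a joint passes its speed limit or range.

## Working session

There is one attempt and no reset: what is moved stays moved. The work goes in short steps, Python scripts to look and compute and a tool call to move; the robot and the scene stay as the last step left them, time stands still between calls to the robot, and variables do not carry over. Pictures are saved under pics/ and viewed, at most 10 in all, crops included, and the job is handed in when it is done.

Besides the shell and the picture viewer there is one more tool, called after "Call:" as name(argument=value, ...), one argument or row to a line, values as JSON. drive_tool: Moves the arm, as the interface text tells. Its arguments: {"type":"object","properties":{"targets":{"type":"array","items":{"type":"object","properties":{"xyz":{"type":"array","items":{"type":"number"}},"dr":{"type":"array","items":{"type":"number"}}}}},"jaw":{"type":"number"},"squeeze":{"type":"number"}},"required":["targets"]}

```bash
mkdir -p pics
cat > h.py <<'E'
import numpy as np, cv2
from workcell import robot, imaging, job
def snap(n,fn):
    im=imaging.get_image(n); cv2.imwrite('pics/'+fn,im['color'][:,:,::-1]); return im
def ray(im,u,v):
    f=200/np.tan(np.radians(im['fov_y']/2)); d=np.array([(u-im['cx'])/f,(v-im['cy'])/f,1])
    return im['pose'][:3,3], im['pose'][:3,:3]@d
def atz(im,u,v,z):
    o,d=ray(im,u,v); return o+d*(z-o[2])/d[2]
def proj(im,p):
    f=200/np.tan(np.radians(im['fov_y']/2)); q=im['pose'][:3,:3].T@(np.array(p)-im['pose'][:3,3]); return im['cx']+f*q[0]/q[2], im['cy']+f*q[1]/q[2]
E
python3 - <<'E'
from h import *
for n in('top','side'):
    im=snap(n,n+'1.png'); print(n,im['fov_y'],im['cx'],im['cy'],im['pose'].round(3).tolist())
o=robot.get_obs(); print(o['clock'],o['eef_pos'],o['ee_rot'],o['force'],o['gripper_width'])
E
```

```text
top 49.16518999822596 317.6016103236861 199.17555128662613 [[0.181, -0.957, 0.226, 0.374], [-0.983, -0.176, 0.042, 0.014], [0.0, -0.23, -0.973, 0.854], [0.0, 0.0, 0.0, 1.0]]
side 54.38082116448359 311.27036264084205 200.7936428508863 [[-0.713, -0.507, 0.484, 0.218], [-0.701, 0.516, -0.493, 0.365], [0.0, -0.691, -0.723, 0.579], [0.0, 0.0, 0.0, 1.0]]
0.1 [ 0.21462132 -0.69171121  0.23026156] [-3.10413425e+00 -4.70549063e-01  5.82271162e-04] [-1.11391017  0.08741943  0.32016589] 1.0020045368696722
```

View pics/top1.png

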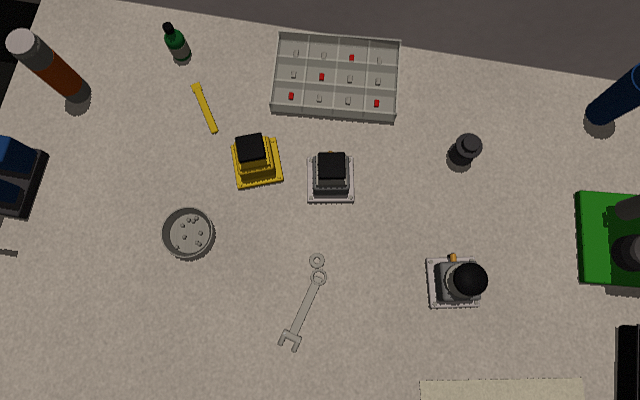

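View pics/side1.png

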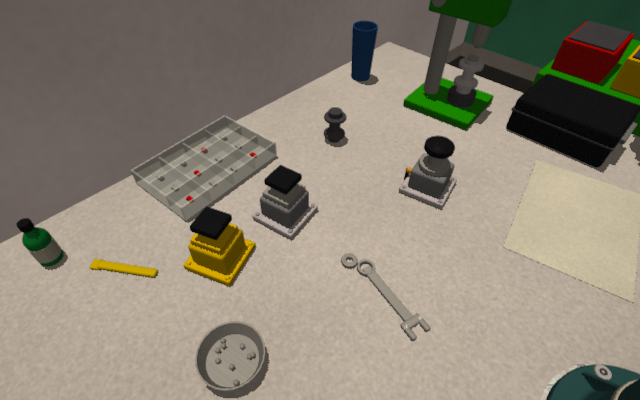

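Top view candidates: the round black cap on a grey pod at (467,279); a small dark loose knob at (467,147); the square pad on grey at (331,166), not to be pressed; its yellow look-alike at (250,148). In the side view these are at (438,147), (335,118), (284,180) and (211,223). I choose the cap at top (467,279), side (438,147), and check it in a close crop with a fitted outline.

Run:
```python
from h import *
R=[];C=[]
for n,(u,v) in dict(top=(467,279),side=(438,147)).items():
    im=imaging.get_image(n); c=im['color']; g=c.max(2)
    m=(g<45).astype(np.uint8); k,l,s,ce=cv2.connectedComponentsWithStats(m)
    i=l[v,u]; cnt=max(cv2.findContours((l==i).astype(np.uint8),0,1)[0],key=len)
    e=cv2.fitEllipse(cv2.convexHull(cnt)); print(n,s[i],ce[i],e)
    P=atz(im,*e[0],.120); print('at z.12',P.round(4)); R.append(ray(im,*e[0]))
    a=atz(im,e[0][0]-e[1][1]/2,e[0][1],.12);b=atz(im,e[0][0]+e[1][1]/2,e[0][1],.12); print('width',np.linalg.norm(a-b))
    t=cv2.resize(np.ascontiguousarray(c[v-50:v+50,u-50:u+50,::-1]),None,fx=4,fy=4,interpolation=cv2.INTER_CUBIC)
    t=np.clip(t.astype(float)*1.6,0,255).astype(np.uint8)
    cv2.ellipse(t,(((e[0][0]-u+50.5)*4,(e[0][1]-v+50.5)*4),(e[1][0]*4,e[1][1]*4),e[2]),(0,255,0),1); C.append(t)
A=0;B=0
for o,d in R:
    d=d/np.linalg.norm(d); M=np.eye(3)-np.outer(d,d); A=A+M; B=B+M@o
print('tri',np.linalg.solve(A,B))
cv2.imwrite('pics/crop.png',np.hstack(C))
```

```text
top [453 261  35  36 934] [469.88008565 279.07066381] ((469.7776184082031, 278.994384765625), (33.55952835083008, 35.22301483154297), 124.92506408691406)
at z.12 [ 0.4573 -0.2268  0.12  ]
width 0.058237963322412684
side [425 137  29  22 508] [438.8523622  147.27165354] ((438.785400390625, 147.315185546875), (21.918487548828125, 29.05653953552246), 98.46682739257812)
at z.12 [ 0.4525 -0.2153  0.12  ]
width 0.05457338161543164
tri [ 0.45869861 -0.23080428  0.10773641]
```

View pics/crop.png

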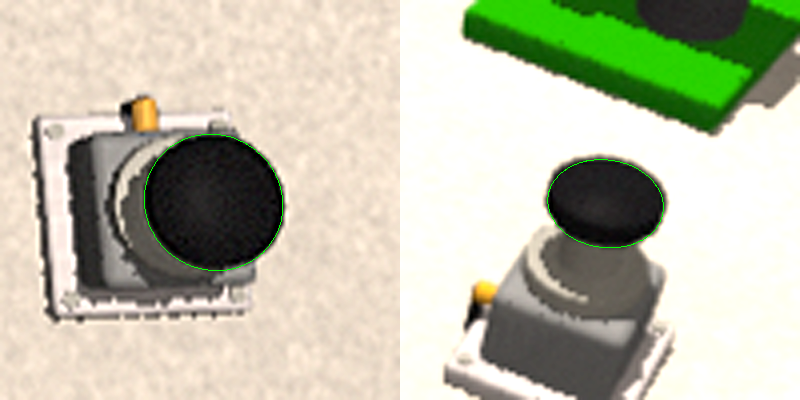

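The crop shows the round black cap on its stem, collar and grey pod, so the choice holds. Next I cross-check xy with the foot and locate tall things near the path.

Run:
```python
from h import *
t=imaging.get_image('top');s=imaging.get_image('side')
for n,uv in dict(TL=(427,258.5),BL=(430.7,308.5),BR=(480,306.5),foot=(453.5,282.5)).items(): print(n,atz(t,*uv,.008).round(3))
# side foot corners: left, bottom, right
for n,uv in dict(L=(401,187),B=(438,204),R=(456.5,180)).items(): print('side',n,atz(s,*uv,.008).round(3))
for n,uv in dict(pressbaseTL=(577,192),pressbaseBL=(581,284),blackboxTL=(617,326),mat=(420,380)).items(): print(n,atz(t,*uv,.02).round(3))
for n,uv in dict(pl=(405,104),pb=(470,124),pr=(492,98),bl=(508,125),bb=(600,160),redl=(555,75)).items(): print('s',n,atz(s,*uv,.01).round(3))
for z in(.108,.112,.116):print(atz(t,469.8,279,z).round(4),atz(s,438.8,147.3,z).round(4))
```

```text
TL [ 0.494 -0.179  0.008]
BL [ 0.402 -0.197  0.008]
BR [ 0.423 -0.288  0.008]
foot [ 0.458 -0.234  0.008]
side L [ 0.495 -0.185  0.008]
side B [ 0.413 -0.197  0.008]
side R [ 0.423 -0.286  0.008]
pressbaseTL [ 0.675 -0.45   0.02 ]
pressbaseBL [ 0.497 -0.466  0.02 ]
blackboxTL [ 0.433 -0.534  0.02 ]
mat [ 0.275 -0.19   0.02 ]
s pl [ 0.671 -0.451  0.01 ]
s pb [ 0.503 -0.49   0.01 ]
s pr [ 0.521 -0.64   0.01 ]
s bl [ 0.434 -0.552  0.01 ]
s bb [ 0.226 -0.569  0.01 ]
s redl [ 0.448 -0.887  0.01 ]
[ 0.4586 -0.2308  0.108 ] [ 0.4586 -0.2305  0.108 ]
[ 0.4582 -0.2295  0.112 ] [ 0.4566 -0.2255  0.112 ]
[ 0.4577 -0.2281  0.116 ] [ 0.4545 -0.2204  0.116 ]
```

Call:
drive_tool(
  targets=[
    {"xyz": [0, 0, -3]},
    {"xyz": [0, 0, -3]},
    {"xyz": [1.4, -1.4, 0]},
    {"xyz": [2.8, -2.8, 0]},
    {"xyz": [2.8, -2.8, 0]},
    {"xyz": [2.8, -2.8, 0]},
    {"xyz": [2.8, -2.8, 0]},
    {"xyz": [2.8, -2.8, 0]},
    {"xyz": [2.8, -2.8, 0]},
    {"xyz": [2.8, -2.8, 0]},
    {"xyz": [2.8, -2.8, 0]},
    {"xyz": [2.8, -2.8, 0]},
    {"xyz": [2.8, -2.8, 0]},
    {"xyz": [2.8, -2.8, 0]},
    {"xyz": [2.8, -2.8, 0]},
    {"xyz": [1.9, -1.8, 0]},
    {"xyz": [0, 0, 0]},
    {"xyz": [0, 0, 0]},
    {"xyz": [0, 0, 0]},
  ],
  jaw=1,
  squeeze=40,
)

```text
validation failed for argument at $.ta...
```

Call:
drive_tool(
  targets=[
    {"xyz": [0, 0, -3], "dr": [0, 0, 0]},
    {"xyz": [0, 0, -3], "dr": [0, 0, 0]},
    {"xyz": [1.4, -1.4, 0], "dr": [0, 0, 0]},
    {"xyz": [2.8, -2.8, 0], "dr": [0, 0, 0]},
    {"xyz": [2.8, -2.8, 0], "dr": [0, 0, 0]},
    {"xyz": [2.8, -2.8, 0], "dr": [0, 0, 0]},
    {"xyz": [2.8, -2.8, 0], "dr": [0, 0, 0]},
    {"xyz": [2.8, -2.8, 0], "dr": [0, 0, 0]},
    {"xyz": [2.8, -2.8, 0], "dr": [0, 0, 0]},
    {"xyz": [2.8, -2.8, 0], "dr": [0, 0, 0]},
    {"xyz": [2.8, -2.8, 0], "dr": [0, 0, 0]},
    {"xyz": [2.8, -2.8, 0], "dr": [0, 0, 0]},
    {"xyz": [2.8, -2.8, 0], "dr": [0, 0, 0]},
    {"xyz": [2.8, -2.8, 0], "dr": [0, 0, 0]},
    {"xyz": [2.8, -2.8, 0], "dr": [0, 0, 0]},
    {"xyz": [1.9, -1.8, 0], "dr": [0, 0, 0]},
    {"xyz": [0, 0, 0], "dr": [0, 0, 0]},
    {"xyz": [0, 0, 0], "dr": [0, 0, 0]},
    {"xyz": [0, 0, 0], "dr": [0, 0, 0]},
  ],
  jaw=1,
  squeeze=40,
)

```text
clock: 2.2
eef_pos: [0.4574, -0.233, 0.2913]
ee_rot: [3.106, 0.467, -0.001]
force: [-0.2, -0.0, 0.0]
gripper_width: 0.0
gripper_force: 0.0
```

Call:
drive_tool(
  targets=[
    {"xyz": [0.1, -0.2, 2], "dr": [0, 0, 0]},
    {"xyz": [0, 0, 3], "dr": [0, 0, 0]},
    {"xyz": [0, 0, 3], "dr": [0, 0, 0]},
    {"xyz": [0, 0, 3], "dr": [0, 0, 0]},
    {"xyz": [0, 0, 2], "dr": [0, 0, 0]},
    {"xyz": [0, 0, 1.5], "dr": [0, 0, 0]},
    {"xyz": [0, 0, 0.5], "dr": [0, 0, 0]},
    {"xyz": [0, 0, 0], "dr": [0, 0, 0]},
    {"xyz": [0, 0, 0], "dr": [0, 0, 0]},
  ],
)

```text
clock: 3.1
eef_pos: [0.4588, -0.2304, 0.1419]
ee_rot: [3.106, 0.469, 0.001]
force: [-0.2, 0.2, 0.1]
gripper_width: 0.001
gripper_force: 0.0
```

Run:
```python
from h import *
C=[]
for n in('top','side'):
    im=imaging.get_image(n); u,v=proj(im,(.458,-.231,.122)); t=proj(im,robot.get_obs()['eef_pos']); print(n,u,v,t)
    u,v=int(u),int(v); x=np.clip(cv2.resize(np.ascontiguousarray(im['color'][v-50:v+50,u-50:u+50,::-1]),None,fx=4,fy=4)*1.6,0,255).astype(np.uint8)
    cv2.circle(x,(int((t[0]-u+50)*4),int((t[1]-v+50)*4)),3,(0,0,255),-1); C.append(x)
cv2.imwrite('pics/c2.png',np.hstack(C))
```

```text
top 472.77846355528106 278.9653305739558 (np.float64(476.6744439611216), np.float64(277.56008784281556))
side 440.9549674952565 141.5046870031226 (np.float64(442.77365799444067), np.float64(132.78168924238037))
```

View pics/c2.png

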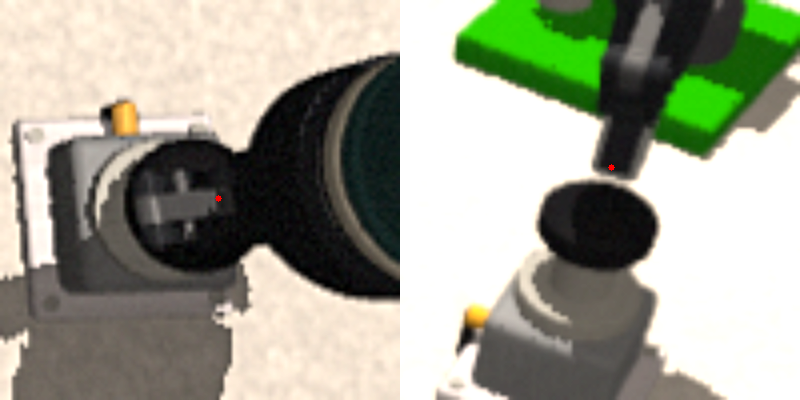

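Side view: fingertips just above the cap centre at (455,143), matching the projected TCP. In the top view there is a grey bar on the cap near (462,280) that I want to see brighter.

Run:
```python
from h import *
C=[]
for n,(u,v) in dict(top=(472,278),side=(446,132)).items():
    im=imaging.get_image(n); x=cv2.resize(np.ascontiguousarray(im['color'][v-30:v+30,u-25:u+25,::-1]),None,fx=8,fy=8,interpolation=0)
    C.append(np.clip(x*4.,0,255).astype(np.uint8))
cv2.imwrite('pics/c3.png',np.hstack(C))
```

```text
(no output)
```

View pics/c3.png

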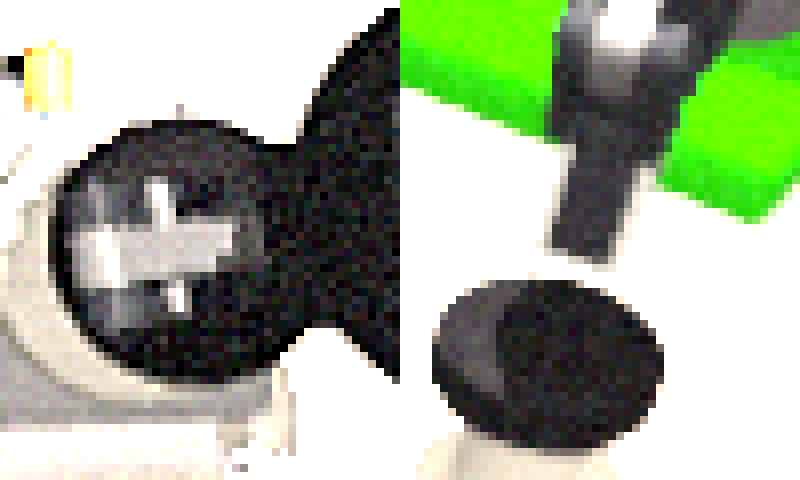

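The grey patches are light and reflections on the cap. The right end of the bar coincides with the TCP, and the side view agrees, so the tip is over the cap centre. I descend gently.

Call:
drive_tool(
  targets=[
    {"xyz": [0, 0, 0.6], "dr": [0, 0, 0]},
    {"xyz": [0, 0, 0.6], "dr": [0, 0, 0]},
    {"xyz": [0, 0, 0.4], "dr": [0, 0, 0]},
    {"xyz": [0, 0, 0.2], "dr": [0, 0, 0]},
    {"xyz": [0, 0, 0.2], "dr": [0, 0, 0]},
    {"xyz": [0, 0, 0.2], "dr": [0, 0, 0]},
    {"xyz": [0, 0, 0.2], "dr": [0, 0, 0]},
    {"xyz": [0, 0, 0.2], "dr": [0, 0, 0]},
    {"xyz": [0, 0, 0], "dr": [0, 0, 0]},
    {"xyz": [0, 0, 0], "dr": [0, 0, 0]},
  ],
)

```text
clock: 4.3
eef_pos: [0.4584, -0.2293, 0.1153]
ee_rot: [-3.106, -0.471, 0.001]
force: [-0.7, 0.8, 3.1]
gripper_width: 0.002
gripper_force: 1.4
```

Call:
drive_tool(
  targets=[
    {"xyz": [0, 0, 0.2], "dr": [0, 0, 0]},
    {"xyz": [0, 0, 0.2], "dr": [0, 0, 0]},
    {"xyz": [0, 0, 0.15], "dr": [0, 0, 0]},
    {"xyz": [0, 0, 0], "dr": [0, 0, 0]},
  ],
)

```text
clock: 4.7
eef_pos: [0.4585, -0.2294, 0.1101]
ee_rot: [-3.106, -0.471, 0.001]
force: [-1.9, 1.3, 7.1]
gripper_width: -0.003
gripper_force: 3.4
```

Call:
drive_tool(
  targets=[
    {"xyz": [0, 0, 0], "dr": [0, 0, 0]},
    {"xyz": [0, 0, 0], "dr": [0, 0, 0]},
    {"xyz": [0, 0, 0], "dr": [0, 0, 0]},
    {"xyz": [0, 0, 0], "dr": [0, 0, 0]},
    {"xyz": [0, 0, 0], "dr": [0, 0, 0]},
    {"xyz": [0, 0, 0], "dr": [0, 0, 0]},
    {"xyz": [0, 0, 0], "dr": [0, 0, 0]},
    {"xyz": [0, 0, 0], "dr": [0, 0, 0]},
    {"xyz": [0, 0, 0], "dr": [0, 0, 0]},
    {"xyz": [0, 0, 0], "dr": [0, 0, 0]},
    {"xyz": [0, 0, 0], "dr": [0, 0, 0]},
    {"xyz": [0, 0, 0], "dr": [0, 0, 0]},
  ],
)

```text
clock: 5.9
eef_pos: [0.4585, -0.2294, 0.1101]
ee_rot: [-3.106, -0.471, 0.0]
force: [-1.6, 1.0, 8.0]
gripper_width: -0.006
gripper_force: 3.5
```

Held still at the halfway stop (z 0.110) at 7 to 8 N for over 1.2 s. Now the second stage.

Call:
drive_tool(
  targets=[
    {"xyz": [0, 0, 0.2], "dr": [0, 0, 0]},
    {"xyz": [0, 0, 0.3], "dr": [0, 0, 0]},
    {"xyz": [0, 0, 0.3], "dr": [0, 0, 0]},
    {"xyz": [0, 0, 0.3], "dr": [0, 0, 0]},
    {"xyz": [0, 0, 0.15], "dr": [0, 0, 0]},
    {"xyz": [0, 0, 0], "dr": [0, 0, 0]},
  ],
)

```text
clock: 6.5
eef_pos: [0.4585, -0.2294, 0.0981]
ee_rot: [3.106, 0.471, -0.0]
force: [-2.6, 1.9, 13.4]
gripper_width: 0.002
gripper_force: 6.9
```

Call:
drive_tool(
  targets=[
    {"xyz": [0, 0, 0.1], "dr": [0, 0, 0]},
    {"xyz": [0, 0, 0.1], "dr": [0, 0, 0]},
    {"xyz": [0, 0, 0], "dr": [0, 0, 0]},
    {"xyz": [0, 0, 0], "dr": [0, 0, 0]},
  ],
)

```text
clock: 6.9
eef_pos: [0.4588, -0.2296, 0.0978]
ee_rot: [3.105, 0.47, 0.001]
force: [-5.6, 2.4, 27.1]
gripper_width: 0.001
gripper_force: 13.6
```

Hard bottom reached: 27 N and no further travel. Now straight up and clear.

Call:
drive_tool(
  targets=[
    {"xyz": [0, 0, -0.3], "dr": [0, 0, 0]},
    {"xyz": [0, 0, -0.5], "dr": [0, 0, 0]},
    {"xyz": [0, 0, -0.7], "dr": [0, 0, 0]},
    {"xyz": [0, 0, -1], "dr": [0, 0, 0]},
    {"xyz": [0, 0, -2], "dr": [0, 0, 0]},
    {"xyz": [0, 0, -3], "dr": [0, 0, 0]},
    {"xyz": [0, 0, -3], "dr": [0, 0, 0]},
    {"xyz": [0, 0, -2], "dr": [0, 0, 0]},
    {"xyz": [0, 0, 0], "dr": [0, 0, 0]},
    {"xyz": [0, 0, 0], "dr": [0, 0, 0]},
    {"xyz": [0, 0, 0], "dr": [0, 0, 0]},
    {"xyz": [0, 0, 0], "dr": [0, 0, 0]},
  ],
)

```text
clock: 8.1
eef_pos: [0.4579, -0.2291, 0.2191]
ee_rot: [-3.105, -0.471, 0.003]
force: [0.1, -0.0, 0.4]
gripper_width: 0.001
gripper_force: 0.0
```

Run:
```python
from h import *
im=snap('side','side_end.png'); o=robot.get_obs(); print(o['eef_pos'],o['force'])
```

```text
[ 0.45794253 -0.22915732  0.21916698] [ 0.21696002 -0.847586    0.58451943]
```

View pics/side_end.png

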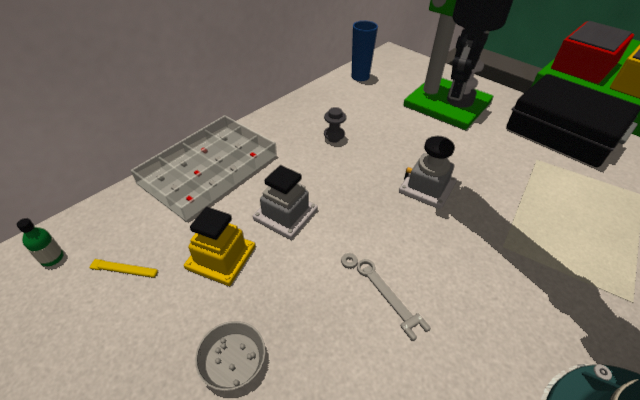

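The cap is back at its rest position (438,147), the tool is clear at about z 0.22, and nothing else has moved.

```bash
python3 -c "
from workcell import job
print(job.job_done())"
```

```text
the job is handed in; nothing more can be done
None
```

The press was worked as asked: the round palm button was held at its halfway stop for over a second, pressed fully down and released all the way up, the square pad was not touched, and the job was handed in after about 8 s of robot time (no verdict was returned).

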